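# Offer up the clock-face plate

## Robot

A 6-joint arm with a two-finger parallel gripper is mounted at the origin on the work surface. World frame = base frame: x ahead of the robot, y to its left, z up, the work surface at z = 0. Lengths are in m, angles in rad, forces in N, time in s.
With the tool pointing down it reaches from about 0.375 to 0.9 m from the base axis. Payload 3.1 kg.
Tool frame: the origin (TCP) lies between the finger pads; the fingertips stand 8 mm ahead of it and the grasp point (between the pads) lies 11 mm behind it; z points along the fingers, y is the line along which they close (so a half turn about z gives the same grasp; the last joint's range is limited). The gripper opens to 85 mm and grips with 20 to 120 N. Pads are 22 mm wide; open, the fingers measure 114 mm over their backs; the gripper's body (76 mm by 85 mm) begins 54 mm behind the grasp point. The pads swing forward as they close: fully open they stand 13 mm farther back than shut.
Start: joints at [-1.339, 0.527, 1.433, -0, 1.181, -0.178], TCP at [0.249, -0.573, 0.239] pointing down, gripper open.
Joint ranges: [-3.08, 3.08], [-0.75, 2.2], [0.22, 2.44], [-1.43, 4.57], [0, 2.65], [-2.85, 2.85]. Speed limits (rad/s): [2.79, 2.79, 3.14, 3.14, 3.14, 3.14].

## Interface

Orientations are given as a unit quaternion [x, y, z, w].
In Python, from station import readout, cams, sign_off gives the robot as it stands.
- The arm moves only by the tool send_rows, never from a script. Its argument "commands" is text: rows parted by semicolons, each of 5 numbers parted by spaces: the finger opening in mm, from 0 to 85.4, then the shift along the tool's x, y, z each as a share of 0.02 m, from -1 to 1, then the turn about the tool's z as a share of 4 degrees, from -1 to 1. In form: grip dx dy dz spin; .... A call has 1 to 20 rows; each row shifts and turns the commanded pose from where the row before left it, along the tool's axes as they then stand; what a row does not reach is not made up. A row lasts 1/12 s, in which the tool goes at most 41.7 mm and 7.16 degrees, less where a joint would pass 70% of its speed; a pose out of reach is approached as far as the arm can. A call with a number of a shift or a turn outside -1 to 1 is refused whole. A call with a gripper value outside its range is refused whole. The fingers move at their own pace and stop on an object; "grip_force" is the grip in N (left out, the last holds). Time passes only in rows, so rows that do not move let the fingers close. It gives the time, the measured TCP pose, the force, the opening and the grip force at its end, in the units of the state.
- readout.sense(): the state, without advancing time (a new reading comes with each control period).
- cams.snapshot(name): name is "scene" or "side" or "wrist"; returns a dict with "pixels" (384x512x3 uint8, red, green, blue), "intrinsics" (3x3 intrinsics, pixels), "eye" and "rotation" of the camera in the world. Camera axes: x right, y down, z forward; pixel columns grow to the right and rows downward; lengths in m; the calibration is good to about 2 mm. A picture is of the moment at which its call begins. There is no depth.
- sign_off(): hands the job in; it is judged then, once.
The state is a dict: "t": time; "q": joint angles; "qd": joint speeds; "tau": joint torques, N m; "tcp_pos": TCP position; "tool_rot": TCP orientation; "force": force on the tool from outside, world axes, zero at the start; "ft_torque": the same for the moment, N m; "finger_gap": opening from 0.0 (shut) to 1.0 (fully open); "gripper_force": force on a finger pad.
Only numpy, scipy, OpenCV 4.12 (cv2) and the standard library are available. Lean on these libraries where they do the work, as an engineer would, in place of code of your own. Each camera call takes 0.05 s, during which the arm holds its last target. There are 200 camera calls.

## Task

Assemble a desk-clock kit in the blue-posted jig: set the dark wooden block down into the jig's pocket, then lay the yellow spacer squarely on top of it inside the posts, and let go of both. Then pick up the pink clock-face plate and hold it level, hovering about 15 mm above the spacer without touching it, face up, its four holes lined up with the threaded brass inserts in the block so that somebody can start the screws; finish while still holding it there. Leave the other craft things on the table where they are.

Things in the scene. Friction and masses are not known exactly. Their poses are not given: they have to be found in the camera images.
- jig_pocket (a point): centre of the pocket floor (10 mm above the table, the jig plate's top). Four blue L-shaped corner posts, 6 mm thick, tops 52 mm above the table, surround a pocket 94 mm long (x) by 64 mm wide (y), z up. Between the posts the long sides are open over their middle 66 mm, the short sides over 36 mm, so fingers can pass.
- body_center (a point): centre of the clock body, a loose dark wooden block 90 x 60 x 30 mm (x, y, z), lying right way up, 150 g; four brass threaded inserts (8 mm across, 4 mm hole) in its top at x = +-33, y = +-18 mm. Either way round (half turn) is right in the pocket. Seated, this point is 15 mm above the pocket floor.
- body_holeA (a point): top centre of the threaded insert at x = +33, y = +18 mm of the clock body, on its top face (15 mm above its centre)
- body_holeB (a point): top centre of the diagonally opposite insert, at x = -33, y = -18 mm of the clock body
- spacer_center (a point): centre of the spacer, a loose yellow frame 90 x 60 x 14 mm (x, y, z) lying flat, 50 g, with a 44 x 44 mm window and four 8 mm holes at x = +-33, y = +-18 mm; either way round is right. Seated on the block in the jig, this point is 37 mm above the pocket floor, the spacer's top 2 mm above the posts.
- cover_grip (a point): centre of the square aluminium bezel (40 x 40 mm, 20 mm high, white dial on top; the place to grip) fixed on the middle of the loose pink plate, 90 x 60 x 6 mm (x, y, z), lying face up, 120 g in all. It is 16 mm above the plate's underside. Four 12 mm holes through the plate at x = +-33, y = +-18 mm; either way round is right.
- cover_holeA (a point): centre of the cover's hole at x = +33, y = +18 mm, at the plate's underside (16 mm below cover_grip)
- cover_holeB (a point): centre of the diagonally opposite hole, at x = -33, y = -18 mm, at the plate's underside
- clock_body: the clock body; origin at the centre of its underside
- spacer: the spacer; origin at the centre of its underside
- cover: the cover; origin at the centre of the plate's underside
- jig: the fixed assembly jig: grey plate 120 x 90 x 10 mm with the blue posts; origin at the centre of its underside, on the table
- spool: bystander: ribbon spool, white and pink, 68 mm across, 22 mm high, lying flat; origin under its centre
- scissors: bystander: blue-handled scissors lying flat, about 150 mm long, 8 mm thick; origin at the pivot on the table
- pencil: bystander: dark blue pencil lying flat, 180 mm long, 9 mm thick; origin on the table below its middle, x along it
- glue: bystander: white glue bottle with orange cap, 48 mm diameter, 130 mm high, standing; origin under its centre
- tokens: bystander: stack of coloured craft discs stuck together, 44 mm across, 12 mm high; origin under its centre
There are look-alikes about, which are no part of the job. What is shaped like the jig but green is not meant. Leave any orange look-alike of the clock_body alone.

How it is judged:
On the way, in this order (a step that is already met when the one before it is completed fails the run):
1. the dark block sits in the jig's pocket, let go (horizontal distance between body_center and jig_pocket below 0.004 m and z of body_center in the frame of jig_pocket between 0.012 and 0.018 m and angle between the x axis of body_center and the x axis of jig_pocket, either way round below 0.08 rad and angle between body_center's own z axis and vertical below 0.06 rad and contact force between clock_body and the fingers below 0.3 N and linear speed of clock_body below 0.02 m/s), for 0.2 s.
2. the spacer lies squarely on the block inside the posts, let go (horizontal distance between each of body_center, spacer_center and jig_pocket below 0.004 m and z of body_center in the frame of jig_pocket between 0.012 and 0.018 m and angle between the x axis of each of body_center, spacer_center and the x axis of jig_pocket, either way round below 0.08 rad and angle between each of body_center, spacer_center's own z axis and vertical below 0.06 rad and z of spacer_center in the frame of jig_pocket between 0.034 and 0.04 m and contact force between spacer and the fingers below 0.3 N and linear speed of spacer below 0.02 m/s), for 0.2 s.
At the end, for the whole second after the job is handed in: Block and spacer lie let go in the jig: centres within 4 mm sideways, 3 mm in height, square to 0.08 rad, tilt under 0.06 rad. The fingers hold the cover still, tilt under 0.08 rad, underside 5 to 30 mm over the spacer, clear of it, block and jig, its holes within 4 mm of the threaded holes (all of step 2 and contact force between clock_body and the fingers below 0.3 N and linear speed of clock_body below 0.02 m/s and ((horizontal distance between cover_holeA and body_holeA below 0.004 m and horizontal distance between cover_holeB and body_holeB below 0.004 m) or (horizontal distance between cover_holeA and body_holeB below 0.004 m and horizontal distance between cover_holeB and body_holeA below 0.004 m)) and z of cover_grip in the frame of spacer_center between 0.028 and 0.053 m and angle between cover_grip's own z axis and vertical below 0.08 rad and contact force between cover and the fingers above 0.5 N and linear speed of cover below 0.015 m/s and contact force between cover and spacer below 0.05 N and contact force between cover and jig below 0.05 N and contact force between cover and clock_body below 0.05 N); the arm keeps its last pose, push and grip.
It fails at once if another craft thing is pushed more than 30 mm (distance of any of spool, scissors, pencil, glue, tokens from where it was at the start of the episode above 0.03 m).
It also fails if it takes over 72 s, if anything falls off the work surface, if the arm or the gripper's body presses on something with over 40 N, if the wrist force passes 120 N, or if a joint passes its speed limit or range.

## Working session

There is one attempt and no reset: what is moved stays moved. The work goes in short steps, Python scripts to look and compute and a tool call to move; the robot and the scene stay as the last step left them, time stands still between calls to the robot, and variables do not carry over. Pictures are saved under pics/ and viewed, at most 10 in all, crops included, and the job is handed in when it is done.

Besides the shell and the picture viewer there is one more tool, called by a JSON object that holds its "fn" and its "kwargs", one argument or row to a line. send_rows: Moves the arm, as the interface text tells. Its arguments: {"type":"object","properties":{"commands":{"type":"string"},"grip_force":{"type":"number"}},"required":["commands"]}

```bash
mkdir -p pics; ls; cat > h.py <<'E'
import cv2,numpy as np
from station import readout,cams,sign_off
def snap(n):
    s=cams.snapshot(n); s={k:(np.array(v)) for k,v in s.items()}; return s
def save(s,f): cv2.imwrite('pics/'+f,cv2.cvtColor(s['pixels'],cv2.COLOR_RGB2BGR))
def ray(s,uv,z):
    d=s['rotation']@np.linalg.inv(s['intrinsics'])@np.array([uv[0],uv[1],1.]); e=s['eye']
    return e+d*(z-e[2])/d[2]
def proj(s,p):
    c=s['rotation'].T@(np.array(p)-s['eye']); c=s['intrinsics']@c; return c[:2]/c[2]
E
python3 - <<'E'
from h import *
a=snap('scene');b=snap('side');save(a,'a.png');save(b,'b.png')
import pickle;pickle.dump((a,b),open('ab.pkl','wb'))
print(a['eye'],b['eye'],a['rotation'],readout.sense())
E
```

```text
pics
[1.32165769 0.47616685 0.80999346] [ 0.5106386  -0.83721746  0.71683123] [ 0.47174326  0.77813909 -0.35455858 -0.21504901] {'t': 0.1, 'q': array([-1.33950782e+00,  5.28376927e-01,  1.43377507e+00, -6.39663171e-06,
        1.18144965e+00, -1.78462045e-01]), 'qd': array([ 0.00050545, -0.00121824, -0.00386026, -0.00086885,  0.00045969,
        0.00013622]), 'tau': array([-9.71485715e-04, -4.43305600e+01, -1.78586394e+01, -2.84662856e-04,
        3.89309804e-03, -2.31534003e-06]), 'tcp_pos': array([ 0.24888543, -0.57260691,  0.23842891]), 'tool_rot': array([ 9.79085626e-01,  2.03446132e-01, -2.94855644e-05, -1.00406654e-03]), 'force': array([ 0.37192416,  0.31764756, -0.61338661]), 'ft_torque': array([ 0.00064672,  0.0042193 , -0.0232263 ]), 'gripper_force': 0.0, 'finger_gap': 0.9985752601240441}
```

```bash
sed -i "s/; return s$/; s['rotation']=R.from_quat(s['rotation']).as_matrix(); return s/; 1a from scipy.spatial.transform import Rotation as R" h.py
python3 - <<'E'
from h import *
import pickle;a,b=pickle.load(open('ab.pkl','rb'))
for s in (a,b): s['rotation']=R.from_quat(s['rotation']).as_matrix()
pickle.dump((a,b),open('ab.pkl','wb'))
im=lambda s,f:cv2.imwrite('pics/'+f,cv2.resize(cv2.cvtColor(s['pixels'],cv2.COLOR_RGB2BGR),(800,600)))
im(a,'a2.png');im(b,'b2.png')
E
```

```text
(no output)
```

View pics/a2.png

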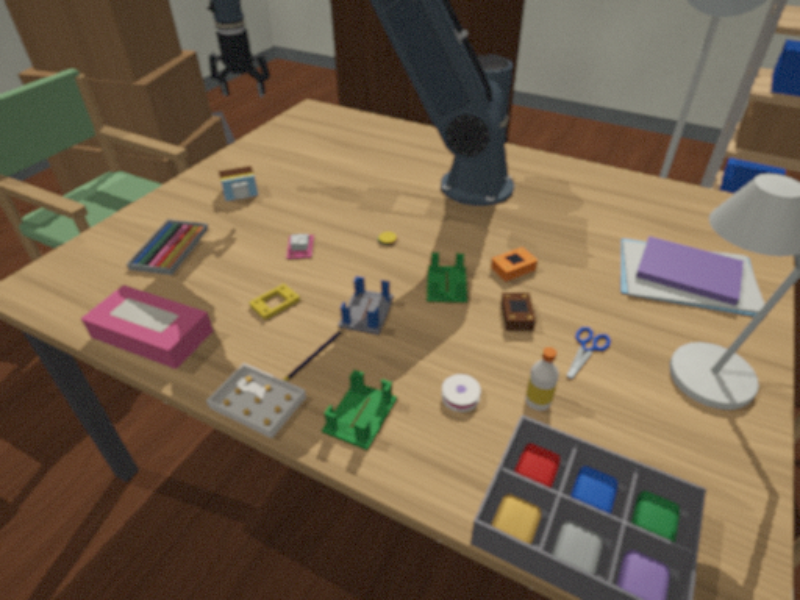

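View pics/b2.png

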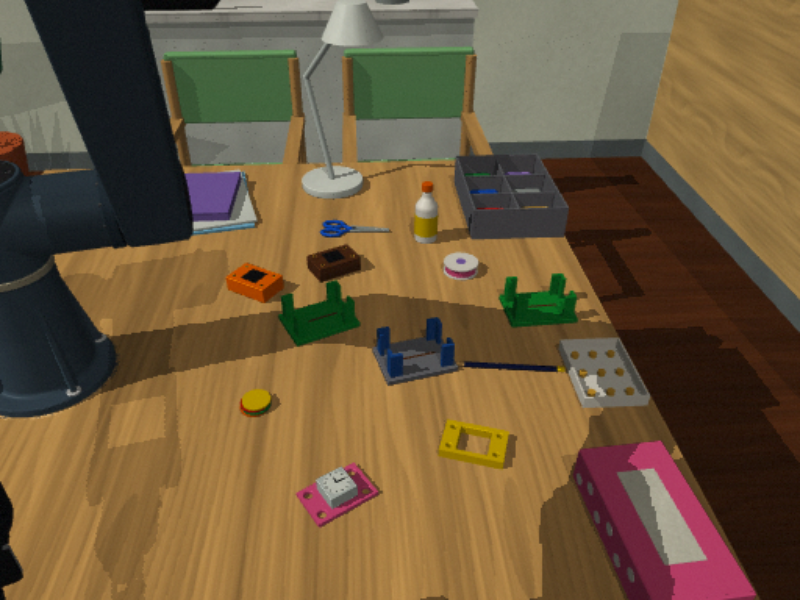

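Scene and side pictures show (800-px scale, side): dark block (333,262), blue jig (415,352), yellow spacer (475,444), pink cover (340,492), green jigs and orange block as look-alikes, glue (426,215), pencil to the right of the jig.

```bash
cat >> h.py <<'E'
def mask(s,kind):
    h=cv2.cvtColor(s['pixels'],cv2.COLOR_RGB2HSV); H,S,V=[h[...,i].astype(int) for i in range(3)]
    m={'blue':(H>104)&(H<125)&(S>130)&(V>40),'pink':(H>160)&(H<178)&(S>110)&(V>80),'yellow':(H>22)&(H<34)&(S>180)&(V>90),'dark':(V<95)&(S>80)&((H<16)|(H>170))}[kind]
    return m.astype(np.uint8)
def blobs(s,kind,z,amin=60,close=0):
    m=mask(s,kind)
    if close: m=cv2.morphologyEx(m,cv2.MORPH_CLOSE,np.ones((close,close)))
    out=[]
    for c in cv2.findContours(m,cv2.RETR_EXTERNAL,cv2.CHAIN_APPROX_NONE)[0]:
        A=cv2.contourArea(c)
        if A<amin: continue
        P=np.array([ray(s,p,z)[:2] for p in c[:,0].astype(float)])
        r=cv2.minAreaRect((P*1000).astype(np.float32)); out.append((A,c[:,0].mean(0).round(),np.round(r[0],1),np.round(r[1],1),round(r[2],1)))
    return out
E
python3 - <<'E'
from h import *
import pickle;a,b=pickle.load(open('ab.pkl','rb'))
for n,s in (('scene',a),('side',b)):
  for k,z in (('blue',.03),('pink',.006),('yellow',.014),('dark',.03)):
    for o in blobs(s,k,z):
      if 0.2<o[2][0]/1000<.95: print(n,k,*o)
for uv,z in (((333,262),.015),((415,358),.01),((426,238),0),((510,367),0),((600,370),0)): print(uv,ray(b,np.array(uv)*.64,z))
E
```

```text
scene blue 538.0 [381. 313.] [797.9 520.6] [59.6 61.1] 89.8
scene pink 2484.0 [ 95. 208.] [ 840.2 -385.2] [147.5 273. ] 4.3
scene yellow 60.0 [345. 252.] [652.  390.2] [30.6 39.9] 10.4
scene dark 143.5 [510. 314.] [652.  791.9] [  6.4 194.3] 89.8
scene dark 112.5 [329. 204.] [486.2 287.9] [92.8 58.7] 26.9
scene dark 167.0 [510. 224.] [308.6 792.7] [  7.6 420.7] 89.8
scene dark 148.5 [  9. 163.] [ 828.1 -812.8] [112.6  59.3] 56.5
scene dark 78.5 [ 13. 130.] [  692.5 -1004.8] [114.7  46.4] 88.5
scene dark 590.0 [ 44. 108.] [  500.5 -1049.9] [202.4 205. ] 89.7
scene dark 267.0 [ 92. 105.] [ 381.9 -907.3] [302.2 102.2] 87.4
side blue 103.5 [286. 225.] [646.7 -25.2] [71.  20.2] 82.4
side blue 211.0 [249. 225.] [553.7 -17.6] [ 32.5 121.7] 14.1
side blue 107.5 [277. 211.] [631.8  32.9] [67.8 23.8] 84.3
side blue 132.0 [214. 146.] [455.5 389.9] [64.8 66.2] 35.0
side pink 589.5 [217. 317.] [ 471.4 -275.3] [90.6 62.4] 31.5
side pink 6058.0 [425. 336.] [ 878.5 -331.7] [121.9 238.3] 4.6
side yellow 957.5 [303. 284.] [ 661.8 -205.7] [71.7 89.7] 71.4
side yellow 172.5 [163. 255.] [ 347.5 -101.5] [39.9 44.9] 5.3
side yellow 146.5 [272. 144.] [655.2 416.3] [91.5 47.7] 83.6
side dark 537.5 [390. 343.] [ 794.8 -358.1] [ 28.6 192.9] 5.3
side dark 500.0 [213. 168.] [461.5 253.7] [105.6  98.1] 27.9
(333, 262) [0.45878527 0.27764013 0.015     ]
(415, 358) [ 0.59660296 -0.01568576  0.01      ]
(426, 238) [0.65501804 0.38646802 0.        ]
(510, 367) [ 0.7502933  -0.03489462  0.        ]
(600, 370) [ 0.89408071 -0.05008737  0.        ]
```

{"fn": "send_rows", "kwargs": {
  "commands": "85 1 -0.5 -0.15 0;85 1 -0.5 -0.15 0;85 1 -0.5 -0.15 0;85 1 -0.5 -0.15 0;85 1 -0.5 -0.15 0;85 1 -0.5 -0.15 0;85 1 -0.5 -0.15 0;85 1 -0.5 -0.15 0;85 1 -0.5 -0.15 0;85 1 -0.5 -0.15 0;85 1 -0.5 -0.15 0;85 1 -0.5 -0.15 0;85 1 -0.5 -0.15 0;85 1 -0.5 -0.15 0;85 1 -0.5 -0.15 0;85 1 -0.5 -0.15 0;85 1 -0.5 -0.15 0;85 1 -0.5 -0.15 0;85 1 -0.5 -0.15 0;85 0 0 0 0"
}}

```text
t: 1.77
tcp_pos: [0.5239, -0.2445, 0.2965]
tool_rot: [0.979, 0.205, 0.001, -0.001]
force: [-0.1, -0.3, -0.0]
finger_gap: 0.992
gripper_force: 0.0
```

```bash
cat >> h.py <<'E'
def tcp():
    s=readout.sense(); Rm=R.from_quat(s['tool_rot']).as_matrix(); return s['tcp_pos'],Rm
def go(x,y,z,ang=None):
    "totals in shares, tool axes; ang: wanted world angle (deg) of tool x"
    p,Rm=tcp(); th=np.degrees(np.arctan2(Rm[1,0],Rm[0,0]))
    d=Rm.T@(np.array([x,y,z])-p)/.02
    a=0
    if ang is not None: a=((th-ang+90)%180-90)
    print('pos',p.round(4),'th',round(th,2),'shares',d.round(2),'spin',round(a/4,2),'tiltz',Rm[:,2].round(4),'q6',readout.sense()['q'][5].round(2))
E
python3 - <<'E'
from h import *
s=snap('wrist');save(s,'w1.png');p,Rm=tcp();print(p,s['eye'],Rm.T@(s['eye']-p),Rm.T@s['rotation'])
for n,q in dict(cover=(.471,-.275,0),sp=(.662,-.206,0),jig=(.597,-.016,0)).items(): print(n,proj(s,q))
import pickle;pickle.dump(s,open('w1.pkl','wb'))
for k,z in (('blue',.052),('pink',.006),('yellow',.014)):
    for o in blobs(s,k,z): print(k,*o)
E
```

```text
[ 0.52266884 -0.24594913  0.29617205] [ 0.58493831 -0.21657042  0.43261294] [ 0.06881877 -0.00194249 -0.13644382] [[ 8.44445528e-04 -9.64468206e-01 -2.64197589e-01]
 [ 9.99999370e-01  1.00997141e-03 -4.90694564e-04]
 [ 7.40091318e-04 -2.64197008e-01  9.64468451e-01]]
cover [263.71605864 194.63748597]
sp [274.5702554   50.29809927]
jig [124.52270859  36.50493522]
blue 331.5 [499. 197.] [ 607.9 -560.4] [114.3   8. ] 17.3
blue 117.0 [122.  72.] [557.9 -44.7] [20.2 20.3] 20.6
blue 117.5 [70. 62.] [545.    9.7] [18.7 19. ] 13.8
pink 2191.0 [260. 194.] [ 469.6 -270.4] [90.8 59.7] 31.6
pink 489.5 [477. 178.] [ 619.4 -554.9] [172.4   8.1] 17.3
pink 1243.0 [477.   9.] [ 801.6 -421.5] [ 33.4 107.9] 23.7
yellow 465.0 [280.  47.] [ 660.9 -199.4] [54.2 89. ] 71.7
```

View pics/w1.png

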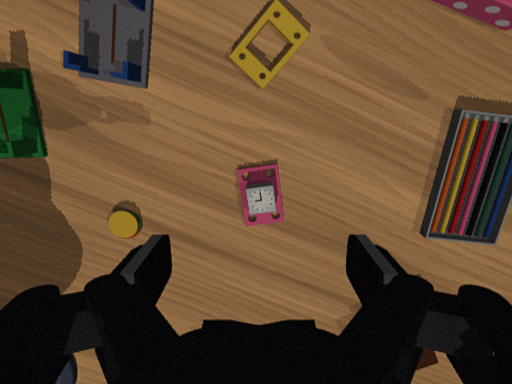

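{"fn": "send_rows", "kwargs": {
  "commands": "85 0.88 -0.78 0 0;85 0.88 -0.78 0 0;85 0.88 -0.78 0 0;85 0.88 -0.78 0 0;85 0.88 -0.78 0 0;85 0.88 -0.78 0 0;85 0.88 -0.78 0 0;85 0.88 -0.78 0 0;85 0.88 -0.78 0 0;85 0.88 -0.78 0 0;85 0.88 -0.78 0 0;85 0.88 -0.78 0 0;85 0 0 0 0;85 0 0 0 0"
}}

```text
t: 2.98
tcp_pos: [0.6407, 0.0083, 0.2955]
tool_rot: [0.979, 0.204, -0.001, 0.0]
force: [-0.2, 0.8, 0.7]
finger_gap: 0.997
gripper_force: 0.0
```

```bash
python3 - <<'E'
from h import *
s=snap('wrist');save(s,'w2.png')
import pickle;pickle.dump(s,open('w2.pkl','wb'))
for k,z in (('blue',.052),('yellow',.014),('dark',.03)):
    for o in blobs(s,k,z): print(k,*o)
go(.49,.27,.3)
E
```

```text
blue 73.5 [272. 231.] [559.6 -44.1] [19.9 19.3] 12.9
blue 74.5 [229. 224.] [545.7  10.8] [21.8 16.6] 21.8
blue 101.0 [284. 167.] [643.1 -23.3] [20.5 19.7] 14.1
blue 100.0 [238. 159.] [629.7  30.9] [20.4 19.4] 14.2
yellow 187.0 [413. 186.] [ 691.5 -212.8] [48.2 22.7] 71.7
dark 139.5 [178. 327.] [338.5  17.5] [37.5 27.4] 52.4
dark 492.5 [178. 309.] [367.9  22.5] [81.5 55.6] 62.4
dark 170.0 [134. 206.] [509.4 144.1] [28.6 51.3] 23.6
dark 65.0 [396. 203.] [ 660.2 -196.8] [ 7.7 39. ] 70.2
dark 73.5 [256. 188.] [599.1  -5. ] [65.6  3.7] 14.0
dark 97.0 [382. 173.] [ 688.4 -155.6] [ 6.5 56.5] 71.5
dark 153.5 [ 55. 154.] [534.3 268.1] [12.3 67.5] 0.0
dark 224.0 [ 58. 137.] [558.  270.8] [22.  68.5] 9.0
dark 186.5 [286. 133.] [683.5 -12.1] [43.3 21.2] 13.0
dark 83.0 [248. 119.] [682.2  42.4] [21.6 17.5] 12.6
dark 1829.0 [497.  99.] [ 844.  -244.6] [115.2  46. ] 13.5
dark 14425.5 [ 39. 173.] [470.7 239.2] [404.5 177.2] 10.4
dark 149.5 [123.   8.] [743.1 230.8] [28.6 16.8] 64.9
dark 1440.0 [48. 20.] [698.2 309.7] [ 56.6 119.4] 1.7
pos [0.6405 0.0075 0.2956] th 23.48 shares [ -1.67 -15.04  -0.22] spin 0.0 tiltz [-1.7e-03 -7.0e-04 -1.0e+00] q6 1.0
```

View pics/w2.png

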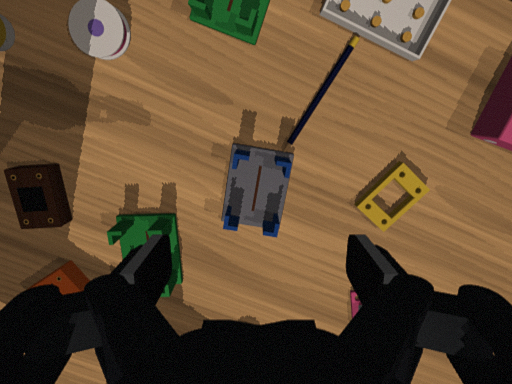

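{"fn": "send_rows", "kwargs": {
  "commands": "85 -0.1 -1 0 0;85 -0.1 -1 0 0;85 -0.1 -1 0 0;85 -0.1 -1 0 0;85 -0.1 -1 0 0;85 -0.1 -1 0 0;85 -0.1 -1 0 0;85 -0.1 -1 0 0;85 -0.1 -1 0 0;85 -0.1 -1 0 0;85 -0.1 -1 0 0;85 -0.1 -1 0 0;85 -0.1 -1 0 0;85 -0.1 -1 0 0;85 -0.1 -1 0 0;85 0 0 0 0;85 0 0 0 0"
}}

```text
t: 4.45
tcp_pos: [0.4938, 0.2706, 0.2963]
tool_rot: [0.979, 0.204, -0.0, 0.0]
force: [-0.4, -0.9, 0.3]
finger_gap: 0.997
gripper_force: 0.0
```

```bash
python3 - <<'E'
from h import *
import pickle;w2=pickle.load(open('w2.pkl','rb'))
m=mask(w2,'blue'); m[:140]=0;m[250:]=0;m[:,:200]=0;m[:,300:]=0
m=cv2.morphologyEx(m,cv2.MORPH_OPEN,np.ones((3,3)))
ys,xs=np.nonzero(m);P=np.array([ray(w2,(x,y),.052)[:2] for x,y in zip(xs,ys)])*1000
print('jig hull',cv2.minAreaRect(P.astype(np.float32)))
s=snap('wrist');save(s,'w3.png');pickle.dump(s,open('w3.pkl','wb'))
for o in blobs(s,'dark',.03,400): print(*o)
uv=proj(s,(.46,.275,.03));print(uv); c=s['pixels'][max(0,int(uv[1])-110):int(uv[1])+110,max(0,int(uv[0])-130):int(uv[0])+130]
cv2.imwrite('pics/w3c.png',cv2.cvtColor(cv2.resize(c,None,fx=2,fy=2),cv2.COLOR_RGB2BGR))
E
```

```text
jig hull ((594.7490234375, -6.6461944580078125), (106.396240234375, 75.44346618652344), 13.971466064453125)
961.0 [240. 258.] [340.2 240.1] [ 69.6 115.6] 26.3
3332.5 [229. 171.] [454.8 299.8] [99.7 98.5] 27.4
402.5 [214.  22.] [629.1 381.5] [22.1 94.2] 1.9
[246.61354924 178.71026842]
```

View pics/w3c.png

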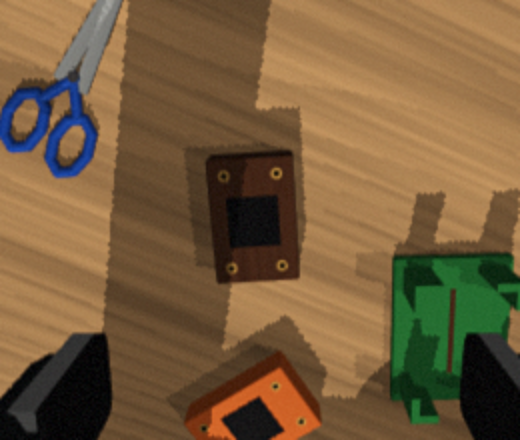

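The crop shows the dark block upright at crop (254,217), inserts at (224,176),(277,173),(232,268),(282,265); scissors left and orange look-alike below are clear of the fingers.

```bash
python3 - <<'E'
from h import *
import pickle;s=pickle.load(open('w3.pkl','rb'))
hsv=cv2.cvtColor(s['pixels'],cv2.COLOR_RGB2HSV)
P=[]
for u,v in ((224,176),(277,173),(232,268),(282,265)):
    x,y=116+u/2,68+v/2; xi,yi=int(round(x)),int(round(y)); w=s['pixels'][yi-5:yi+6,xi-5:xi+6,1].astype(float); w=np.clip(w-np.median(w)-12,0,None)
    gy,gx=np.mgrid[-5:6,-5:6]; x,y=xi+(gx*w).sum()/w.sum(),yi+(gy*w).sum()/w.sum()
    P.append(ray(s,(x,y),.03)[:2])
P=np.array(P);c=P.mean(0);d=(P[0]+P[1]-P[2]-P[3])/2;e=(P[0]+P[2]-P[1]-P[3])/2
print(c,np.linalg.norm(d),np.linalg.norm(e),np.degrees(np.arctan2(d[1],d[0])),np.degrees(np.arctan2(e[1],e[0]))-90)
go(c[0],c[1],.012,np.degrees(np.arctan2(d[1],d[0])))
E
```

```text
[0.45812517 0.28039456] 0.06628033139365769 0.035422448769250166 27.471313527597655 26.722370314788677
pos [0.4943 0.2702 0.2963] th 23.44 shares [-1.45 -1.2  14.21] spin -1.01 tiltz [ 3.e-04 -1.e-03 -1.e+00] q6 1.46
```

{"fn": "send_rows", "kwargs": {
  "commands": "85 -0.725 -0.6 0.5 0;85 -0.725 -0.6 0.5 0;85 0 0 1 -0.96;85 0 0 1 0;85 0 0 1 0;85 0 0 1 0;85 0 0 1 0;85 0 0 1 0;85 0 0 1 0;85 0 0 0.8 0;85 0 0 0.5 0;85 0 0 0 0;85 0 0 0 0"
}}

```text
t: 5.58
tcp_pos: [0.4584, 0.2811, 0.1102]
tool_rot: [0.972, 0.236, -0.0, 0.0]
force: [-1.6, -0.2, 0.3]
finger_gap: 0.995
gripper_force: 0.0
```

```bash
python3 - <<'E'
from h import *
go(.4581,.2804,.013,27.2)
s=snap('wrist');save(s,'w4.png')
E
```

```text
pos [0.4584 0.2811 0.1102] th 27.25 shares [-0.03  0.03  4.86] spin 0.01 tiltz [-4.e-04 -4.e-04 -1.e+00] q6 1.44
```

View pics/w4.png

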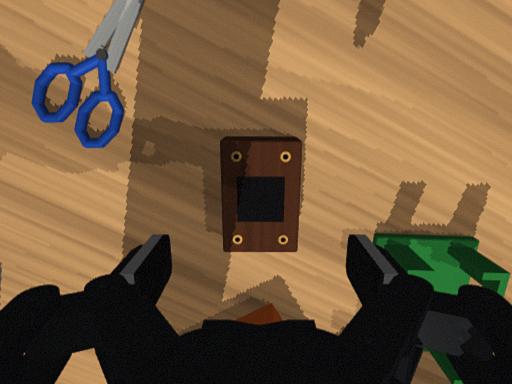

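Block is straight and centred between the fingers (260,195); green jig clear on the right.

{"fn": "send_rows", "kwargs": {
  "commands": "85 0 0 1 0;85 0 0 1 0;85 0 0 1 0;85 0 0 1 0;85 0 0 0.8 0;85 0 0 0 0;55 0 0 0 0;55 0 0 0 0;55 0 0 0 0;55 0 0 0 0;55 0 0 0 0;55 0 0 0 0;55 0 0 0 0;55 0 0 0 0",
  "grip_force": 40
}}

```text
t: 6.8
tcp_pos: [0.4591, 0.2824, 0.0161]
tool_rot: [0.972, 0.236, 0.002, -0.0]
force: [-0.2, 0.4, 7.0]
finger_gap: 0.693
gripper_force: 45.2
```

```bash
python3 - <<'E'
from h import *
s=readout.sense();print(s['force'],s['gripper_force'],s['finger_gap']*85.4)
go(.5947,-.0066,.12,13.97)
E
```

```text
[-0.21220373  0.35420301  7.04582181] 45.2461713552475 59.19898464445477
pos [0.4591 0.2824 0.0161] th 27.33 shares [-0.59 15.95 -5.19] spin 3.34 tiltz [ 0.0035  0.0011 -1.    ] q6 1.44
```

{"fn": "send_rows", "kwargs": {
  "commands": "55 0 0 -1 0.83;55 0 0 -1 0.83;55 0 0 -1 0.83;55 0 0 -1 0.84;55 0.19 0.98 -0.09 0;55 0.19 0.98 -0.09 0;55 0.19 0.98 -0.09 0;55 0.19 0.98 -0.09 0;55 0.19 0.98 -0.09 0;55 0.19 0.98 -0.09 0;55 0.19 0.98 -0.09 0;55 0.19 0.98 -0.09 0;55 0.19 0.98 -0.09 0;55 0.19 0.98 -0.09 0;55 0.19 0.98 -0.09 0;55 0.19 0.98 -0.09 0;55 0.19 0.98 -0.09 0;55 0.19 0.98 -0.09 0;55 0.19 0.98 -0.09 0;55 0.19 0.98 -0.09 0"
}}

```text
t: 8.47
tcp_pos: [0.5926, -0.0084, 0.1235]
tool_rot: [0.993, 0.122, -0.0, -0.0]
force: [-0.1, -0.8, -2.0]
finger_gap: 0.69
gripper_force: 44.3
```

{"fn": "send_rows", "kwargs": {
  "commands": "55 0 0 0 0;55 0 0 0 0"
}}

```text
t: 8.63
tcp_pos: [0.5929, -0.0084, 0.1234]
tool_rot: [0.993, 0.121, 0.0, -0.0]
force: [-0.2, -0.0, -1.3]
finger_gap: 0.692
gripper_force: 44.3
```

```bash
python3 - <<'E'
from h import *
go(.5947,-.0066,.024,13.97)
s=snap('wrist');save(s,'w5.png');p,_=tcp();print(proj(s,p-[0,0,0]))
import pickle;pickle.dump(s,open('w5.pkl','wb'))
E
```

```text
pos [ 0.5929 -0.0084  0.1234] th 13.88 shares [ 0.11 -0.06  4.97] spin -0.02 tiltz [ 6.e-04  2.e-04 -1.e+00] q6 1.13
[258.48441332 246.26901217]
```

View pics/w5.png

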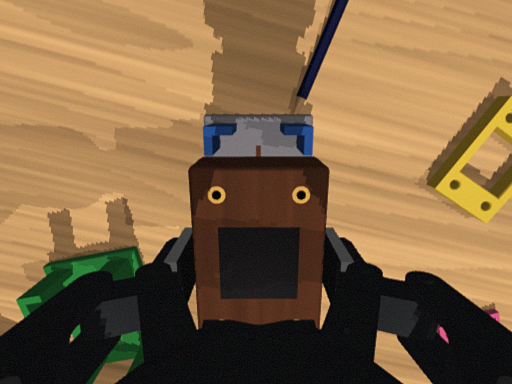

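Block held level, inserts at (217,195),(301,194); front jig posts at (219,140),(297,140), aligned. Measuring the in-hand offset.

```bash
python3 - <<'E'
from h import *
import pickle;s=pickle.load(open('w5.pkl','rb'));p,Rm=tcp();t=Rm[:2,:2]
P=[]
for x,y in ((217,195),(301,194)): P.append(ray(s,(x,y),p[2]+.0139)[:2])
P=np.array(P);print('spacing',np.linalg.norm(P[0]-P[1]),'mid rel tcp in tool',(P.mean(0)-p[:2])@t*1000, 'ang', ((P[1]-P[0])@t))
for k in blobs(s,'blue',.052,100): print(*k)
m=mask(s,'blue');m[180:]=0;m[:100]=0;m[:,330:]=0
ys,xs=np.nonzero(m);Q=np.array([ray(s,(x,y),.052)[:2] for x,y in zip(xs,ys)])
J=(Q-[.5947,-.0066])@np.array([[np.cos(.2438),-np.sin(.2438)],[np.sin(.2438),np.cos(.2438)]])*1000
print('jig frame extents x',np.percentile(J[:,0],[1,99]),'y',np.percentile(J[:,1],[.5,99.5]))
E
```

```text
spacing 0.03632714539556157 mid rel tcp in tool [31.44801925  0.2318156 ] ang [0.0004347  0.03632453]
549.5 [299. 136.] [643.3 -21.9] [20.7 21.8] 13.9
561.5 [216. 135.] [630.4  30.2] [20.7 22.2] 13.9
527.0 [323.  48.] [702.5 -22.3] [ 4.5 62.1] 82.3
jig frame extents x [33.19337632 53.90118692] y [-37.27427801  38.04201099]
```

{"fn": "send_rows", "kwargs": {
  "commands": "55 0.21 -0.08 0.6 -0.02;55 0 0 0.8 0;55 0 0 0.8 0;55 0 0 0 0;55 0 0 0.3 0;55 0 0 0.3 0;55 0 0 0.3 0;55 0 0 0.3 0;55 0 0 0.3 0;55 0 0 0.3 0;55 0 0 0.3 0;55 0 0 0.3 0;55 0 0 0 0"
}}

```text
t: 9.77
tcp_pos: [0.5972, -0.0056, 0.0299]
tool_rot: [0.992, 0.122, 0.001, 0.0]
force: [2.4, -4.4, -2.9]
finger_gap: 0.686
gripper_force: 46.0
```

{"fn": "send_rows", "kwargs": {
  "commands": "55 0 0 0.15 0;55 0 0 0.07 0;55 0 0 0 0;66 0 0 0 0;66 0 0 0 0;66 0 0 0 0;66 0 0 0 0;66 0 0 0 0;66 0 0 0 0"
}}

```text
t: 10.52
tcp_pos: [0.5961, -0.0047, 0.0266]
tool_rot: [0.992, 0.123, -0.0, -0.0]
force: [0.8, -0.2, -0.2]
finger_gap: 0.773
gripper_force: 0.0
```

```bash
python3 - <<'E'
from h import *
s=readout.sense();print(s['force'],s['gripper_force'],s['finger_gap']*85.4)
go(.6,-.01,.15,-18)
E
```

```text
[ 0.82642583 -0.2245132  -0.20075768] 0.0 66.04000623328491
pos [ 0.5961 -0.0047  0.0266] th 14.09 shares [ 0.12  0.3  -6.17] spin 8.02 tiltz [-5.e-04  3.e-04 -1.e+00] q6 1.13
```

{"fn": "send_rows", "kwargs": {
  "commands": "66 0 0 -0.6 0;66 0 0 -1 0;66 0 0 -1 0;85 0 0 -1 0;85 0 0 -1 1;85 0 0 -1 1;85 0 0 -1 1;85 0 0 -1 1;85 0 0 -1 1;85 0 0 0 1;85 0 0 0 1;85 0 0 0 1;85 0 0 0 0"
}}

```text
t: 11.6
tcp_pos: [0.5962, -0.005, 0.1999]
tool_rot: [0.988, -0.156, 0.001, -0.0]
force: [-0.2, -0.3, 0.1]
finger_gap: 0.992
gripper_force: 0.0
```

```bash
python3 - <<'E'
from h import *
s=snap('wrist');save(s,'w6.png');import pickle;pickle.dump(s,open('w6.pkl','wb'))
for o in blobs(s,'yellow',.014): print(*o)
go(.69,-.215,.2,-18)
E
```

```text
5032.0 [415.  56.] [ 662.4 -196.9] [60.1 88.6] 71.6
pos [ 0.5962 -0.005   0.1996] th -17.84 shares [ 7.68  8.56 -0.02] spin 0.04 tiltz [ 7.e-04 -1.e-04 -1.e+00] q6 1.69
```

View pics/w6.png

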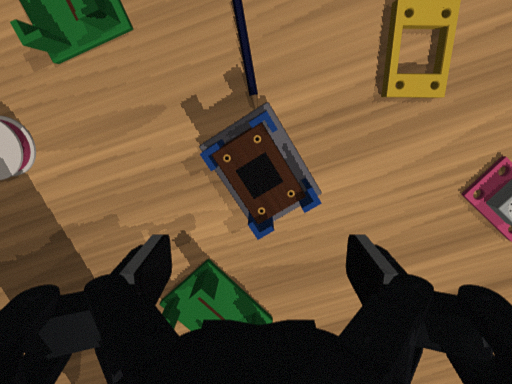

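Block sits between the blue posts (258,175), inserts visible; spacer at (420,48), square with the image.

{"fn": "send_rows", "kwargs": {
  "commands": "85 0.85 0.95 0 0;85 0.85 0.95 0 0;85 0.85 0.95 0 0;85 0.85 0.95 0 0;85 0.85 0.95 0 0;85 0.85 0.95 0 0;85 0.85 0.95 0 0;85 0.85 0.95 0 0;85 0.85 0.95 0 0;85 0 0 0 0;85 0 0 0 0"
}}

```text
t: 12.57
tcp_pos: [0.6892, -0.2162, 0.1985]
tool_rot: [0.988, -0.156, -0.0, -0.0]
force: [0.2, -1.0, -0.3]
finger_gap: 0.999
gripper_force: 0.0
```

```bash
cat >> h.py <<'E'
def rect(s,kind,z,near,amin=300):
    o=min((o for o in blobs(s,kind,z,amin)),key=lambda o:np.hypot(*(o[2]/1000-near)))
    c,(w,h),a=o[2]/1000,o[3],o[4]
    if h>w: a-=90
    return c,sorted((w,h)),a
E
python3 - <<'E'
from h import *
import pickle;w=pickle.load(open('w6.pkl','rb'))
P=np.array([ray(w,u,.04)[:2] for u in ((227,158),(257,139),(291,193),(262,211))]);print('block',P.mean(0),np.hypot(*(P[0]-P[1])),np.hypot(*(P[1]-P[2])),np.degrees(np.arctan2(*(P[0]+P[1]-P[2]-P[3])[::-1])))
s=snap('wrist');r=rect(s,'yellow',.014,(.662,-.2));print(r)
go(*r[0],.012,r[2])
m=mask(s,'yellow')
cs,h=cv2.findContours(m,cv2.RETR_CCOMP,cv2.CHAIN_APPROX_NONE)
for c,hh in zip(cs,h[0]):
    if hh[3]>=0 and cv2.contourArea(c)>15: print(cv2.contourArea(c),np.mean([ray(s,q,.014)[:2] for q in c[:,0].astype(float)],0).round(4))
E
```

```text
block [ 0.59483663 -0.00472138] 0.035826365576109034 0.06615511740879512 14.268999971198069Traceback (most recent call last):
  File "<stdin>", line 4, in <module>
  File "h.py", line 36, in rect
    o=min((o for o in blobs(s,kind,z,amin)),key=lambda o:np.hypot(*(o[2]/1000-near)))
ValueError: min() iterable argument is empty
```

```bash
python3 - <<'E'
from h import *
s=snap('wrist');save(s,'w7.png')
u=proj(s,(.662,-.199,.014));print(u)
h=cv2.cvtColor(s['pixels'],cv2.COLOR_RGB2HSV);x,y=u.astype(int)
for d in (-40,-30,-20,0,20,30,40): print(h[y,x+d],h[y+d,x+25])
H,S,V=[h[...,i].astype(int) for i in range(3)]
for v in (40,60,80):
  m=((H>=20)&(H<36)&(S>150)&(V>v)).astype(np.uint8);n,l,st,c=cv2.connectedComponentsWithStats(m)
  print(v,[st[i] for i in range(1,n) if st[i][4]>200])
E
```

```text
[253.2929164  195.71282196]
[ 14 134 139] [ 17 142 124]
[ 12 120  66] [ 22 186 162]
[ 17 156 132] [ 22 190 156]
[ 16 136 150] [ 19 160 147]
[ 22 196 164] [ 15 136 137]
[ 15 139 143] [ 14 130 133]
[ 16 128 151] [ 16 140 146]
40 [array([ 224,  155,   56,   79, 2873], dtype=int32)]
60 [array([ 224,  155,   56,   79, 2811], dtype=int32)]
80 [array([ 224,  156,   56,   78, 2551], dtype=int32)]
```

```bash
sed -i "s/(H>22)&(H<34)&(S>180)&(V>90)/(H>=20)\&(H<36)\&(S>150)\&(V>60)/" h.py
python3 - <<'E'
from h import *
s=snap('wrist');r=rect(s,'yellow',.014,(.662,-.2));print(r)
m=mask(s,'yellow')
cs,h=cv2.findContours(m,cv2.RETR_CCOMP,cv2.CHAIN_APPROX_NONE)
for c,hh in zip(cs,h[0]):
    if hh[3]>=0 and cv2.contourArea(c)>15: print(cv2.contourArea(c),np.mean([ray(s,q,.014)[:2] for q in c[:,0].astype(float)],0).round(4))
go(*r[0],.011,r[2])
E
```

```text
(array([ 0.663, -0.197]), [np.float64(61.0), np.float64(92.3)], -18.900000000000006)
24.0 [ 0.6251 -0.2039]
27.0 [ 0.6367 -0.1701]
1347.0 [ 0.6639 -0.1981]
37.5 [ 0.6879 -0.2247]
34.0 [ 0.6993 -0.1908]
pos [ 0.6887 -0.2136  0.1986] th -17.84 shares [-1.46 -0.39  9.38] spin 0.26 tiltz [-0.0012  0.001  -1.    ] q6 1.43
```

{"fn": "send_rows", "kwargs": {
  "commands": "85 -0.75 -0.19 0.8 0;85 -0.75 -0.19 0.8 0;85 0 0 1 0.14;85 0 0 1 0;85 0 0 1 0;85 0 0 1 0;85 0 0 1 0;85 0 0 1 0;85 0 0 0 0;85 0 0 0 0"
}}

```text
t: 13.55
tcp_pos: [0.6621, -0.1968, 0.0459]
tool_rot: [0.987, -0.16, -0.002, -0.001]
force: [0.1, -0.0, 0.0]
finger_gap: 0.994
gripper_force: 0.0
```

```bash
python3 - <<'E'
from h import *
s=snap('wrist');r=rect(s,'yellow',.014,(.6625,-.1973));print(r)
go(*r[0],.012,r[2])
m=mask(s,'yellow')
cs,h=cv2.findContours(m,cv2.RETR_CCOMP,cv2.CHAIN_APPROX_NONE)
P=np.array([np.mean([ray(s,q,.014)[:2] for q in c[:,0].astype(float)],0) for c,hh in zip(cs,h[0]) if hh[3]>=0 and 15<cv2.contourArea(c)<300])
print(P.round(4),P.mean(0))
E
```

```text
(array([ 0.6629, -0.197 ]), [np.float64(60.9), np.float64(92.5)], -18.599999999999994)
pos [ 0.6633 -0.1975  0.0473] th -18.41 shares [-0.03 -0.02  1.77] spin 0.05 tiltz [ 1.e-04  1.e-04 -1.e+00] q6 1.44
[[ 0.6255 -0.2045]
 [ 0.6365 -0.1694]
 [ 0.7    -0.1914]
 [ 0.6885 -0.2249]] [ 0.66261316 -0.19754154]
```

{"fn": "send_rows", "kwargs": {
  "commands": "85 -0.03 0 0.9 0;85 0 0 0.85 0;85 0 0 0 0;85 0 0 0 0;55 0 0 0 0;55 0 0 0 0;55 0 0 0 0;55 0 0 0 0;55 0 0 0 0;55 0 0 0 0;55 0 0 0 0;55 0 0 0 0",
  "grip_force": 25
}}

```text
t: 14.6
tcp_pos: [0.6637, -0.1986, 0.0139]
tool_rot: [0.987, -0.161, 0.002, 0.0]
force: [-0.6, 0.3, 6.9]
finger_gap: 0.688
gripper_force: 26.6
```

```bash
python3 - <<'E'
from h import *
s=readout.sense();print(s['force'],s['gripper_force'],s['finger_gap']*85.4)
go(.6,-.01,.15,14)
E
```

```text
[-0.60640354  0.26191457  6.94997126] 26.62178099155426 58.76684192339731
pos [ 0.6637 -0.1986  0.0139] th -18.48 shares [-5.99 -7.93 -6.83] spin -8.12 tiltz [ 0.0029 -0.0013 -1.    ] q6 1.44
```

{"fn": "send_rows", "kwargs": {
  "commands": "55 0 0 -0.5 0;55 0 0 -1 0;55 0 0 -1 0;55 0 0 -1 -1;55 0 0 -1 -1;55 0 0 -1 -1;55 0 0 0 -1;55 0 0 0 -1;55 0 0 0 -1;55 0 0 0 -1;55 0 0 0 -1;55 0 0 0 -0.12"
}}

```text
t: 15.6
tcp_pos: [0.6624, -0.1981, 0.1223]
tool_rot: [0.992, 0.123, 0.0, 0.0]
force: [-0.4, 0.1, -1.8]
finger_gap: 0.687
gripper_force: 27.3
```

{"fn": "send_rows", "kwargs": {
  "commands": "55 -0.1 -0.98 0 0;55 -0.1 -0.98 0 0;55 -0.1 -0.98 0 0;55 -0.1 -0.98 0 0;55 -0.1 -0.98 0 0;55 -0.1 -0.98 0 0;55 -0.1 -0.98 0 0;55 -0.1 -0.98 0 0;55 -0.1 -0.98 0 0;55 -0.1 -0.98 0 0;55 0 0 0 0;55 0 0 0 0;55 0 0 0 0"
}}

```text
t: 16.68
tcp_pos: [0.5964, -0.0133, 0.1222]
tool_rot: [0.993, 0.122, 0.001, 0.0]
force: [0.6, 0.0, -0.6]
finger_gap: 0.685
gripper_force: 27.3
```

```bash
python3 - <<'E'
from h import *
s=snap('wrist');save(s,'w8.png');import pickle;pickle.dump(s,open('w8.pkl','wb'))
go(.5950,-.0063,.0539,14)
E
```

```text
pos [ 0.5965 -0.0137  0.1221] th 13.94 shares [ 0.01 -0.38  3.41] spin -0.01 tiltz [ 1.5e-03 -6.0e-04 -1.0e+00] q6 1.12
```

View pics/w8.png

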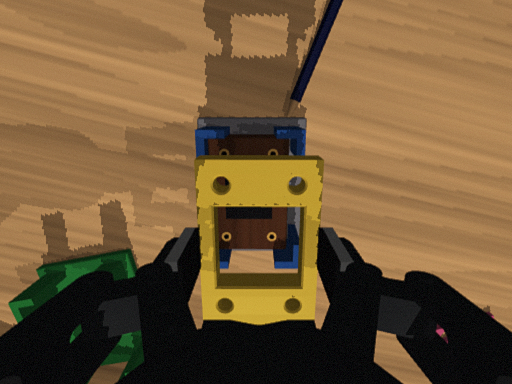

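Spacer held level, holes (222,185),(297,185),(225,306),(293,305); block inserts below at (224,153),(272,153),(226,237),(271,237).

```bash
python3 - <<'E'
from h import *
import pickle;s=pickle.load(open('w8.pkl','rb'));p,Rm=tcp();t=Rm[:2,:2]
A=np.array([ray(s,u,p[2])[:2] for u in ((222,185),(297,185),(225,306),(293,305))]);print('spacer rel tcp mm',(A-p[:2])@t*1000,(A.mean(0)-p[:2])@t*1000)
B=np.array([ray(s,u,.04)[:2] for u in ((226,237),(271,237),(224,153),(272,153))]);print('block',B.mean(0),(B-B.mean(0))@t*1000)
m=mask(s,'blue');m[155:]=0;m[:110]=0;m[:,330:]=0
ys,xs=np.nonzero(m);Q=np.array([ray(s,(x,y),.052)[:2] for x,y in zip(xs,ys)])
J=(Q-[.5950,-.0063])@np.array([[np.cos(.2438),-np.sin(.2438)],[np.sin(.2438),np.cos(.2438)]])*1000
print('jig',np.percentile(J[:,0],[1,99]),np.percentile(J[:,1],[.5,99.5]))
E
```

```text
spacer rel tcp mm [[ 31.42730822 -18.94765489]
 [ 31.45876339  16.80129456]
 [-35.7097794  -19.46056889]
 [-35.06616839  17.03123475]] [-1.97246905 -1.14392362]
block [ 0.59494855 -0.00443031] [[-33.85196752 -18.14102878]
 [-33.82533843  17.98164995]
 [ 33.82153926 -17.72739922]
 [ 33.85576669  17.88677805]]
jig [35.33765488 53.89473143] [-37.90702987  37.67284169]
```

{"fn": "send_rows", "kwargs": {
  "commands": "55 0.13 -0.35 0.4 0;55 0 0 0.7 0;55 0 0 0.7 0;55 0 0 0.5 0;55 0 0 0 0;55 0 0 0.2 0;55 0 0 0.2 0;55 0 0 0.2 0;55 0 0 0.2 0;55 0 0 0.2 0;55 0 0 0.1 0;55 0 0 0 0;55 0 0 0 0"
}}

```text
t: 17.82
tcp_pos: [0.5965, -0.0054, 0.054]
tool_rot: [0.993, 0.122, 0.0, 0.0]
force: [-0.4, -0.1, 1.1]
finger_gap: 0.685
gripper_force: 27.6
```

{"fn": "send_rows", "kwargs": {
  "commands": "55 0 0 0.1 0;55 0 0 0.05 0;55 0 0 0 0;66 0 0 0 0;66 0 0 0 0;66 0 0 0 0;66 0 0 0 0;66 0 0 0 0;66 0 0 -0.3 0;66 0 0 -0.5 0;70 0 0 -1 0;85 0 0 -1 0;85 0 0 -1 0;85 0 0 -1 0;85 0 0 -1 0;85 0 0 0 0;85 0 0 0 0"
}}

```text
t: 19.23
tcp_pos: [0.5975, -0.0055, 0.1686]
tool_rot: [0.993, 0.122, 0.002, 0.001]
force: [-0.5, 0.0, -0.2]
finger_gap: 0.998
gripper_force: 0.0
```

```bash
python3 - <<'E'
from h import *
s=snap('wrist');save(s,'w9.png');import pickle;pickle.dump(s,open('w9.pkl','wb'))
m=mask(s,'yellow')
cs,h=cv2.findContours(m,cv2.RETR_CCOMP,cv2.CHAIN_APPROX_NONE)
for c,hh in zip(cs,h[0]):
  if cv2.contourArea(c)>25: print(hh[3],cv2.contourArea(c),c[:,0].mean(0).round(1),np.mean([ray(s,q,.054)[:2] for q in c[:,0].astype(float)],0))
print(rect(s,'yellow',.054,(.595,-.006)))
for o in blobs(s,'blue',.052,20): print(*o)
m=mask(s,'blue');ys,xs=np.nonzero(m);Q=np.array([ray(s,(x,y),.052)[:2] for x,y in zip(xs,ys)])
J=(Q-[.5950,-.0063])@np.array([[np.cos(.2438),-np.sin(.2438)],[np.sin(.2438),np.cos(.2438)]])*1000
J=J[(abs(J)<70).all(1)];print('jig',np.percentile(J[:,0],[.3,99.7]),np.percentile(J[:,1],[.3,99.7]))
go(.4696,-.2704,.2,31.6)
E
```

```text
-1 6700.0 [257.8 186.4] [ 0.59645592 -0.00423097]
0 32.5 [277.7 223.6] [ 0.56806878 -0.0299466 ]
0 27.0 [238.8 223.4] [0.55960851 0.00447313]
0 2251.0 [258.5 188.4] [ 0.59573701 -0.00504548]
0 62.5 [278.7 151.8] [ 0.6314831  -0.01378519]
0 57.0 [237.  151.5] [0.62310871 0.02065997]
(array([ 0.595 , -0.0045]), [np.float64(60.5), np.float64(91.2)], 14.0)
180.5 [292. 237.] [559.4 -43.9] [19.1 19.6] 14.0
162.5 [227. 237.] [545.9  10.3] [19.  19.4] 14.0
269.5 [295. 138.] [642.9 -23. ] [20.3 19.9] 14.0
253.0 [225. 138.] [629.6  30. ] [20.3 22.1] 14.0
jig [-53.12836837  52.5594199 ] [-37.66796042  37.86641447]
pos [ 0.5964 -0.0054  0.1672] th 14.0 shares [-9.36 11.32 -1.64] spin -4.4 tiltz [ 7.e-04 -1.e-04 -1.e+00] q6 1.13
```

Placement checked: spacer centre within 2 mm of the jig's, square at 14.0°.

{"fn": "send_rows", "kwargs": {
  "commands": "85 -0.66 0.91 -0.14 0;85 -0.66 0.91 -0.14 0;85 -0.66 0.91 -0.14 0;85 -0.66 0.91 -0.14 0;85 -0.66 0.91 -0.14 0;85 -0.66 0.91 -0.14 0;85 -0.66 0.91 -0.14 0;85 -0.66 0.91 -0.14 0;85 -0.66 0.91 -0.14 0;85 -0.66 0.91 -0.14 0;85 -0.66 0.91 -0.14 0;85 -0.66 0.91 -0.14 0;85 0 0 0 -0.88;85 0 0 0 -0.88;85 0 0 0 -0.88;85 0 0 0 -0.88;85 0 0 0 -0.88;85 0 0 0 0;85 0 0 0 0"
}}

```text
t: 20.87
tcp_pos: [0.495, -0.2552, 0.1991]
tool_rot: [0.962, 0.272, -0.001, -0.001]
force: [-0.2, -0.2, 0.1]
finger_gap: 0.994
gripper_force: 0.0
```

```bash
cat > cov.py <<'E'
from h import *
s=snap('wrist');p,_=tcp()
r=rect(s,'pink',.006,(.4696,-.2704));print(r)
m=mask(s,'pink')
cs,h=cv2.findContours(m,cv2.RETR_CCOMP,cv2.CHAIN_APPROX_NONE)
P=[]
for c,hh in zip(cs,h[0]):
  if hh[3]>=0 and cv2.contourArea(c)>12: q=np.mean([ray(s,q,.006)[:2] for q in c[:,0].astype(float)],0);print(cv2.contourArea(c),q)
go(*r[0],.018,r[2])
E
python3 cov.py
```

```text
(array([ 0.4701, -0.2698]), [np.float64(60.1), np.float64(89.5)], 31.5)
1805.5 [ 0.46225097 -0.2743934 ]
122.5 [ 0.50734171 -0.26863749]
116.0 [ 0.48867428 -0.23785441]
pos [ 0.4952 -0.2553  0.1993] th 31.51 shares [-1.44 -0.02  9.07] spin 0.0 tiltz [-0.0017  0.0013 -1.    ] q6 0.34
```

{"fn": "send_rows", "kwargs": {
  "commands": "85 -0.72 -0.01 0.5 0;85 -0.72 0 0.5 0;85 0 0 1 0;85 0 0 1 0;85 0 0 1 0;85 0 0 1 0;85 0 0 1 0;85 0 0 1 0;85 0 0 1 0;85 0 0 0.6 0;85 0 0 0.4 0;85 0 0 0 0"
}}

```text
t: 21.92
tcp_pos: [0.4703, -0.2699, 0.0188]
tool_rot: [0.962, 0.272, -0.001, -0.001]
force: [0.0, 0.3, 0.5]
finger_gap: 0.994
gripper_force: 0.0
```

```bash
python3 cov.py
```

```text
(array([ 0.4696, -0.2703]), [np.float64(60.5), np.float64(91.1)], 31.5)
72.5 [ 0.49738288 -0.28211906]
21.5 [ 0.49832128 -0.27852566]
13.5 [ 0.48185876 -0.24953298]
7891.0 [ 0.46666532 -0.27433665]
15.0 [ 0.4960977 -0.2688234]
13.0 [ 0.49283115 -0.26431266]
37.5 [ 0.49034272 -0.26132079]
34.5 [ 0.48385194 -0.24918246]
19.0 [ 0.50311569 -0.27956681]
30.0 [ 0.48072512 -0.24437698]
37.0 [ 0.48899552 -0.25787224]
37.0 [ 0.4881607  -0.25559575]
22.5 [ 0.49558166 -0.26436308]
15.5 [ 0.4849042  -0.24531841]
14.0 [ 0.49350911 -0.25852606]
33.0 [ 0.48686124 -0.25056138]
23.0 [ 0.49178203 -0.25124369]
13.0 [ 0.49111792 -0.24814711]
12.5 [ 0.49541254 -0.25026421]
667.5 [ 0.50509906 -0.26975701]
13.0 [ 0.50605295 -0.25607004]
552.0 [ 0.48898932 -0.23903025]
16.0 [ 0.5002663  -0.24594554]
pos [ 0.4708 -0.2704  0.0198] th 31.58 shares [-0.05 -0.03  0.09] spin 0.02 tiltz [-1.e-03  8.e-04 -1.e+00] q6 0.29
```

{"fn": "send_rows", "kwargs": {
  "commands": "35 -0.03 0 0 0;35 0 0 0 0;35 0 0 0 0;35 0 0 0 0;35 0 0 0 0;35 0 0 0 0;35 0 0 0 0;35 0 0 0 0;35 0 0 0 0;35 0 0 0 0;35 0 0 0 0",
  "grip_force": 40
}}

```text
t: 22.88
tcp_pos: [0.471, -0.2713, 0.0214]
tool_rot: [0.962, 0.272, 0.001, 0.001]
force: [0.1, 1.2, 6.0]
finger_gap: 0.452
gripper_force: 41.8
```

```bash
python3 - <<'E'
from h import *
s=readout.sense();print(s['force'],s['gripper_force'],s['finger_gap']*85.4)
go(.5949,-.0046,.16,14)
E
```

```text
[0.05274875 1.20223893 6.03857472] 41.77164673805237 38.60883185153051
pos [ 0.471  -0.2713  0.0214] th 31.6 shares [12.27 -8.1  -6.94] spin 4.4 tiltz [ 0.0014 -0.0013 -1.    ] q6 0.29
```

{"fn": "send_rows", "kwargs": {
  "commands": "35 0 0 -0.5 0;35 0 0 -1 0.88;35 0 0 -1 0.88;35 0 0 -1 0.88;35 0 0 -1 0.88;35 0 0 -1 0.88;35 0.77 -0.95 -0.1 0;35 0.77 -0.95 -0.1 0;35 0.77 -0.95 -0.1 0;35 0.77 -0.95 -0.1 0;35 0.77 -0.95 -0.1 0;35 0.77 -0.95 -0.1 0;35 0.77 -0.95 -0.1 0;35 0.77 -0.95 -0.1 0;35 0.77 -0.95 -0.1 0;35 0.77 -0.95 -0.1 0;35 0.77 -0.95 -0.1 0;35 0.77 -0.95 -0.1 0;35 0 0 0 0;35 0 0 0 0"
}}

```text
t: 24.55
tcp_pos: [0.5946, -0.0037, 0.1547]
tool_rot: [0.992, 0.123, 0.0, 0.0]
force: [0.1, -0.6, -0.6]
finger_gap: 0.456
gripper_force: 41.0
```

```bash
python3 - <<'E'
from h import *
go(.5949,-.0046,.0904,14)
s=snap('wrist');save(s,'w10.png');p,Rm=tcp();t=Rm[:2,:2]
m=mask(s,'pink');cs,h=cv2.findContours(m,cv2.RETR_CCOMP,cv2.CHAIN_APPROX_NONE)
for c,hh in zip(cs,h[0]):
  A=cv2.contourArea(c)
  if A>150:
    Q=np.array([ray(s,q,p[2]-.0154)[:2] for q in c[:,0].astype(float)]); e=cv2.fitEllipse(c)[0]
    print(hh[3],A,e,'tool mm',((ray(s,e,p[2]-.0154)[:2]-p[:2])@t*1000).round(1), ((Q-p[:2])@t*1000).min(0).round(1),((Q-p[:2])@t*1000).max(0).round(1))
E
```

```text
pos [ 0.5946 -0.0037  0.1547] th 14.16 shares [0.   0.04 3.22] spin 0.04 tiltz [ 1.e-04 -3.e-04 -1.e+00] q6 1.13
-1 1251.5 (258.7674560546875, 292.6148681640625) tool mm [-37.6  -1.7] [-45.4 -30.2] [-26.4  26. ]
-1 5975.5 (258.3009033203125, 187.2976531982422) tool mm [26.8 -2.1] [  2.8 -32.2] [45.2 28.2]
6 430.5 (292.9580078125, 175.59788513183594) tool mm [33.2 16.2] [27.   9.9] [39.4 22.6]
6 428.5 (224.6827850341797, 175.3597869873047) tool mm [ 33.3 -19.8] [ 27. -26.] [ 39.4 -13.3]
```

View pics/w10.png

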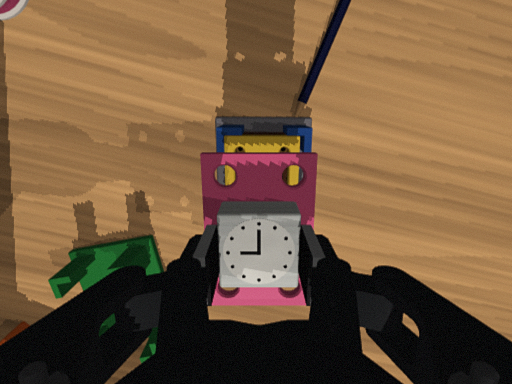

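Cover held level above the jig: holes at (293,176),(225,175), spacer's front edge and posts at (262,140). Descend most of the way, then compare in one picture.

{"fn": "send_rows", "kwargs": {
  "commands": "35 0 0.09 0.6 0.03;35 0 0 0.6 0;35 0 0 0.6 0;35 0 0 0.5 0;35 0 0 0.4 0;35 0 0 0.3 0;35 0 0 0.15 0;35 0 0 0 0;35 0 0 0 0;35 0 0 0 0"
}}

```text
t: 25.43
tcp_pos: [0.5956, -0.0067, 0.0918]
tool_rot: [0.993, 0.121, 0.001, 0.0]
force: [0.3, -0.0, -0.7]
finger_gap: 0.457
gripper_force: 41.0
```

```bash
python3 - <<'E'
from h import *
go(.5949,-.0046,.0904,14)
s=snap('wrist');save(s,'w11.png');p=np.mean([tcp()[0]],0);Rm=tcp()[1];t=Rm[:2,:2]
m=mask(s,'pink');cs,h=cv2.findContours(m,cv2.RETR_CCOMP,cv2.CHAIN_APPROX_NONE)
C=[]
for c,hh in zip(cs,h[0]):
  A=cv2.contourArea(c)
  if hh[3]>=0 and A>150:
    e=cv2.fitEllipse(c)[0];w=ray(s,e,p[2]-.0154)[:2];C.append(w)
    print(A,e,'tool mm',((w-p[:2])@t*1000).round(1))
C=np.mean(C,0)-t[:,0]*.033
m=mask(s,'blue');ys,xs=np.nonzero(m);Q=np.array([ray(s,(x,y),.052)[:2] for x,y in zip(xs,ys)])
M=np.array([[np.cos(.2438),-np.sin(.2438)],[np.sin(.2438),np.cos(.2438)]])
J=(Q-[.5950,-.0063])@M*1000;J=J[(abs(J)<70).all(1)]
print('cover in jig frame mm',(C-[.595,-.0063])@M*1000,'block',(np.array([.5949,-.0046])-[.595,-.0063])@M*1000,'jig',np.percentile(J[:,0],[.3,99.7]),np.percentile(J[:,1],[.3,99.7]))
c=s['pixels'][100:240,190:330];cv2.imwrite('pics/w11c.png',cv2.cvtColor(cv2.resize(c,None,fx=4,fy=4,interpolation=cv2.INTER_CUBIC),cv2.COLOR_RGB2BGR))
for u in [(x,y) for x in (33,) for y in (18,-18)]:
  b=np.array([.5949,-.0046])+M@np.array(u)/1000; print('insert px',proj(s,(*b,.04)),'spacer hole px',proj(s,(*b,.054)))
# dark/brass seen through each cover hole
E
```

```text
pos [ 0.5956 -0.0067  0.0918] th 13.89 shares [-0.01 -0.11  0.07] spin -0.03 tiltz [ 1.1e-03 -2.0e-04 -1.0e+00] q6 1.13
437.0 (292.868408203125, 175.4407501220703) tool mm [32.7 16.9]
420.0 (224.61793518066406, 175.34848022460938) tool mm [ 32.7 -18.9]
cover in jig frame mm [0.17585673 0.4615253 ] block [0.31332361 1.67386628] jig [-51.71093277  54.87559439] [-38.11115662  37.72631617]
insert px [228.78264629 162.66241218] spacer hole px [226.52294361 166.87105689]
insert px [284.65942186 162.60949633] spacer hole px [286.66893524 166.8141421 ]
```

{"fn": "send_rows", "kwargs": {
  "commands": "35 0 -0.06 0.03 0;35 0 0 0 0;35 0 0 0 0;35 0 0 0 0;35 0 0 0 0;35 0 0 0 0"
}}

```text
t: 25.98
tcp_pos: [0.5949, -0.0055, 0.0908]
tool_rot: [0.993, 0.121, 0.0, 0.0]
force: [-0.0, 0.3, -0.9]
finger_gap: 0.459
gripper_force: 41.0
```

```bash
python3 - <<'E'
from h import *
M=np.array([[np.cos(.2438),-np.sin(.2438)],[np.sin(.2438),np.cos(.2438)]])
for k in range(4):
  s=snap('wrist');p,Rm=tcp();t=Rm[:2,:2]
  m=mask(s,'pink');cs,h=cv2.findContours(m,cv2.RETR_CCOMP,cv2.CHAIN_APPROX_NONE)
  C=[ray(s,cv2.fitEllipse(c)[0],p[2]-.0154)[:2] for c,hh in zip(cs,h[0]) if hh[3]>=0 and cv2.contourArea(c)>150]
  C=np.mean(C,0)-M[:,0]*.033
  print('cover-block, jig frame mm',((C-[.5949,-.0046])@M*1000).round(2),'tcp',p.round(4),'tcp-block',((p[:2]-[.5949,-.0046])@M*1000).round(2))
# independent check with the side camera: spacer and cover outlines
s=snap('side');
for k,z in (('pink',.075),('yellow',.054)):
  for o in blobs(s,k,z,40):
    if np.hypot(*(o[2]/1000-[.595,-.005]))<.06: print(k,*o)
# spacer hole (bright wood/yellow vs dark) seen through cover holes
print(readout.sense()['gripper_force'],readout.sense()['qd'].round(3))
E
```

```text
cover-block, jig frame mm [-0.63  0.08] tcp [ 0.5948 -0.0055  0.0907] tcp-block [-0.28 -0.86]
cover-block, jig frame mm [-0.62  0.1 ] tcp [ 0.5948 -0.0055  0.0907] tcp-block [-0.29 -0.89]
cover-block, jig frame mm [-0.65  0.11] tcp [ 0.5948 -0.0055  0.0907] tcp-block [-0.28 -0.9 ]
cover-block, jig frame mm [-0.61  0.09] tcp [ 0.5949 -0.0055  0.0907] tcp-block [-0.27 -0.91]
pink 294.5 [265. 210.] [594.1 -11.7] [92.3 64.3] 12.8
yellow 228.0 [264. 220.] [590.9 -30.9] [ 60.5 105.3] 77.2
41.01071834564209 [ 0.001  0.    -0.     0.     0.001 -0.   ]
```

Cover aligned to within about 1 mm, steady, about 15 mm above the spacer. Handing in.

```bash
python3 -c "
from h import *
print(sign_off())"
```

```text
the job is handed in; nothing more can be done
None
```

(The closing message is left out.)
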